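Let the larger bead out of the dispenser

TASK

The wooden dispenser on the key shelf holds one red glass bead behind the gate of each of its two lanes. With the fingertips, press down the paddle of the rocking lever on the lane that holds the larger bead, so that its gate lifts and the bead rolls out into the pocket below, then let go so that the gate shuts again. Only press: pick nothing up, do not touch the beads or the gates, and leave the other lever, the doorbell button and everything else on the shelf alone.

Things in the scene. Friction and masses are not known exactly. Their poses are not given: they have to be found in the camera images.
- dispenser: fixed pale wood two-lane dispenser (sizes in mm), 245 long (x), 220 wide (y), 96 high; levers reach 80 further to -x. Origin at table level between the lanes; +x runs down the lanes from paddles past gates to pockets, +y left, z up. Lanes at y = +60 and -60, 40 wide inside, walls 72 high; floors sloping down to 40 high at the gates (x = 62). Pockets: x 95 to 169, 40 wide, floor 10, walls 50 high
- lever_left (a joint): angle of the left lane's (y = +60) steel rocking lever: 0 at rest, gate shut; grows as its paddle is pressed down; stop at 0.45. Pivot axis along the dispenser's y at x = -30, z = 90. Spring return: about 3 N on the paddle starts it, 6 N holds it at the stop. The larger bead gets out from about 0.3 and needs about 1 s to roll into the pocket
- lever_right (a joint): the same for the right lane's (y = -60) lever
- paddle_left (a point): left lever's pressing paddle, a flat steel plate 48 (x) by 52 (y) by 6 mm thick at the robot's end of the lever, in line with its lane. This point is the centre of its top face, 110 from the pivot; at rest 93 above the table, level, axes as the dispenser's; at the stop it has sunk 48
- paddle_right (a point): the same for the right lever
- gate_left (a point): left lever's gate, an upright steel plate 36 wide, 4 thick, hanging across the lane at the lever's far end, its lower edge 4 above the lane floor when shut. This point is the middle of its lower edge; it rises as the paddle goes down
- gate_right (a point): the same for the right lever
- bead_large_center (a point): centre of the larger red glass bead, a ball 32 in diameter, 43 g; at the start it rests behind the gate of one lane, left or right
- bead_small_center (a point): centre of the smaller red glass bead, a ball 22 in diameter, 14 g; at the start behind the gate of the other lane
- peg_a: grey plastic clothes peg lying between the two paddles' sides, 75 long, 13 wide, 11 high; origin at the centre of its underside, long axis x
- peg_b: another such peg, lying to the left of the dispenser
- ornament: standing red glass drop ornament with brass cap, 40 in diameter, 43 high, right of the dispenser; origin at the centre of its underside
- padlock: brass padlock standing left of the dispenser, 40 by 22, 57 high; origin at the centre of its underside
- dish: small white bowl, 76 in diameter, 28 high, right of the dispenser; origin at the centre of its underside
- bell (a joint): travel of the chrome doorbell button standing apart on the right: 0 out, 0.005 m pressed in

How it is judged:
By the outcome, as a careful person would: the job done as asked, in the order asked, and still so for the second after the job is handed in, with the robot touching nothing.
It also fails if it takes over 29 s, if anything falls off the work surface, if the arm or the gripper's body presses on something with over 40 N, if the wrist force passes 120 N, or if a joint passes its speed limit or range.

ROBOT

A 6-joint arm with a two-finger parallel gripper is mounted at the origin on the work surface. World frame = base frame: x ahead of the robot, y to its left, z up, the work surface at z = 0. Lengths are in m, angles in rad, forces in N, time in s.
With the tool pointing down it reaches from about 0.425 to 0.95 m from the base axis. Payload 3.5 kg.
Tool frame: the origin (TCP) lies midway between the tips of the shut fingers; the grasp point (between the pads) lies 19 mm behind it; y points along the fingers, x is the direction in which the jaws open and shut, and the axes are right-handed (so a half turn about y gives the same grasp; the last joint's range is limited). The gripper opens to 85 mm and grips with 20 to 120 N. Pads are 22 mm wide; open, the fingers measure 114 mm over their backs; the gripper's body (76 mm by 85 mm) begins 54 mm behind the grasp point. The pads swing forward as they close: fully open they stand 13 mm farther back than shut.
Start: joints at [1.123, 0.286, 1.577, -0, 1.279, -0.15], TCP at [0.198, 0.645, 0.231] pointing down, gripper open.
Joint ranges: [-2.77, 2.77], [-0.9, 2.22], [0.21, 2.48], [-1.53, 4.67], [0.24, 2.81], [-2.84, 2.84]. Speed limits (rad/s): [2.79, 2.79, 3.14, 3.14, 3.14, 3.14].

INTERFACE

Orientations are given as [roll, pitch, yaw] about the fixed x, y, z axes, in that order (R = Rz(yaw) Ry(pitch) Rx(roll)).
In Python, from plant import ctrl gives the robot as it stands.
- The arm moves only by the tool carry_out, never from a script. Its arguments are lists of equal length, an entry for each row: "gripper": the closure, from 0 (fully open) to 1 (shut); "offset": the shift along the tool's x, y, z in cm, a list of three; "twist": the turn about the tool's y in units of 6 degrees (1.0 is 6 degrees). A call has exactly 5 rows; each row shifts and turns the commanded pose from where the row before left it, along the tool's axes as they then stand; what a row does not reach is not made up. A row lasts 1/10 s, in which the tool goes at most 50 mm and 8.59 degrees, less where a joint would pass 70% of its speed; a pose out of reach is approached as far as the arm can. A call is refused whole if a number of a shift passes 5 or a number of a turn 1, either way. A call with a gripper value outside its range is refused whole. The fingers move at their own pace and stop on an object; "squeeze" is the grip in N (left out, the last holds). Time passes only in rows, so rows that do not move let the fingers close, or fill a call up. It gives the time, the measured TCP pose, the force and the opening at its end, in the units of the state.
- ctrl.get_state(): the state, without advancing time (a new reading comes with each control period).
- ctrl.capture(name): name is "side" or "top" or "wrist"; returns the picture (420x560x3 uint8, blue, green, red); there is no depth.
- ctrl.calibration(name): a dict with "vfov" (degrees; the focal length in pixels is half the picture's height over the tangent of half this angle, whatever the lens; pixels are square), "cx", "cy" (the principal point, pixels), "origin" and "attitude" of the camera in the world; the wrist camera has in their place "hand_eye" (4x4, takes a point from camera to tool coordinates, whose origin is the TCP and whose axes are the tool frame's). Camera axes: x right, y down, z forward; pixel columns grow to the right and rows downward; lengths in m; the calibration is good to about 2 mm. The wrist camera is an equidistant fisheye: a pixel r from the principal point sees the ray r / f radians off the axis. A picture is of the moment at which its call begins: read the wrist's pose just before it. calibration takes no time and is no camera call.
- ctrl.job_done(): hands the job in, once; it reports no verdict.
The state is a dict: "time_s": time; "joint_pos": joint angles; "dq": joint speeds; "tau": joint torques, N m; "ee_pos": TCP position; "tcp_rot": TCP orientation; "contact_force": force on the tool from outside, world axes, zero at the start; "wrist_torque": the same for the moment, N m; "gripper_width": opening from 0.0 (shut) to 1.0 (fully open).
Only numpy, scipy, OpenCV 4.12 (cv2) and the standard library are available. Lean on these libraries where they do the work, as an engineer would, in place of code of your own. Each camera call takes 0.05 s, during which the arm holds its last target. There are 200 camera calls.

## Working session

There is one attempt and no reset: what is moved stays moved. The work goes in short steps, Python scripts to look and compute and a tool call to move; the robot and the scene stay as the last step left them, time stands still between calls to the robot, and variables do not carry over. Pictures are saved under pics/ and viewed, about 8 in all and at most 12, crops included, and the job is handed in when it is done.

Besides the shell and the picture viewer there is one more tool, called as name(argument=value, ...), one argument or row to a line, values as JSON. carry_out: Moves the arm, as the interface text tells. Its arguments: {"type":"object","properties":{"gripper":{"type":"array","items":{"type":"number"}},"offset":{"type":"array","items":{"type":"array","items":{"type":"number"}}},"twist":{"type":"array","items":{"type":"number"}},"squeeze":{"type":"number"}},"required":["gripper","offset","twist"]}

```bash
mkdir -p pics; ls; python3 - <<'E'
from plant import ctrl
import cv2,numpy as np
s=ctrl.get_state();print({k:np.round(v,3).tolist() for k,v in s.items()})
for n in("side","top","wrist"):
    im=ctrl.capture(n);cv2.imwrite(f"pics/{n}0.png",im);print(n,ctrl.calibration(n))
E
```

```text
pics
{'time_s': 0.0, 'joint_pos': [1.123, 0.287, 1.578, 0.0, 1.279, -0.15], 'dq': [0.001, -0.0, 0.001, 0.0, -0.002, 0.001], 'tau': [-0.001, -40.597, -29.263, -0.0, 0.006, -0.0], 'ee_pos': [0.198, 0.645, 0.23], 'tcp_rot': [-1.57, 0.002, 1.273], 'contact_force': [0.068, -0.299, -0.262], 'wrist_torque': [-0.024, 0.002, -0.053], 'gripper_width': 1.001}
side {'vfov': 43.55410403181001, 'cx': 290.76490757706074, 'cy': 205.69081260020457, 'origin': array([0.51948757, 0.90729967, 0.76612564]), 'attitude': array([-2.19321052, -0.02346354, -3.0738824 ])}
top {'vfov': 43.153903012128865, 'cx': 291.93929158063474, 'cy': 207.9475459631732, 'origin': array([ 0.28811393, -0.0595271 ,  1.39555816]), 'attitude': array([-2.94641783,  0.01864083, -1.57970998])}
wrist {'vfov': 65.70646984690485, 'cx': 276.342603993821, 'cy': 211.42364300642373, 'hand_eye': array([[ 9.99997268e-01,  1.01707436e-03, -2.10448796e-03,
        -2.27003900e-04],
       [ 2.30628459e-03, -2.82989335e-01,  9.59120283e-01,
        -1.43547595e-01],
       [ 3.79948994e-04, -9.59122516e-01, -2.82990908e-01,
         7.27023697e-02],
       [ 0.00000000e+00,  0.00000000e+00,  0.00000000e+00,
         1.00000000e+00]])}
```

View pics/top0.png

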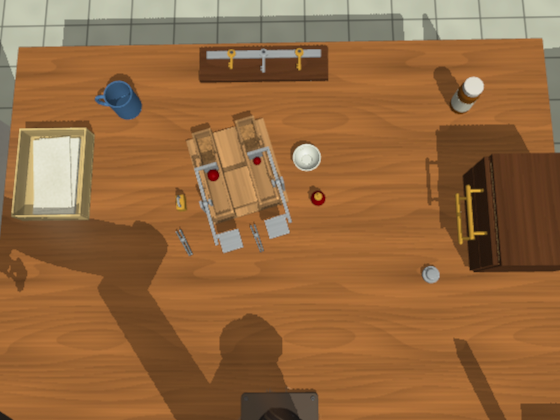

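View pics/side0.png

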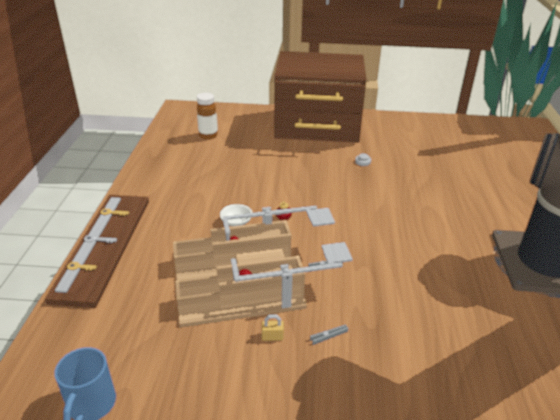

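The top view shows the larger bead in the left lane at about (213,175) and the smaller at (257,160). The left paddle is at about (231,241) and the right one at (277,227). The side view agrees, with the left paddle at about (337,253). Next I measure these.

```bash
cat > h.py <<'E'
import cv2,numpy as np
from scipy.spatial.transform import Rotation as R
from plant import ctrl
def ray(n,p):
    c=ctrl.calibration(n);f=210/np.tan(np.radians(c['vfov'])/2)
    d=np.array([(p[0]-c['cx'])/f,(p[1]-c['cy'])/f,1])
    return np.array(c['origin']),R.from_euler('xyz',c['attitude']).apply(d/np.linalg.norm(d))
def plane(n,p,z):
    o,d=ray(n,p);return o+d*(z-o[2])/d[2]
def two(a,b):
    (o1,d1),(o2,d2)=ray('top',a),ray('side',b)
    t=np.linalg.lstsq(np.c_[d1,-d2],o2-o1,rcond=None)[0]
    p,q=o1+t[0]*d1,o2+t[1]*d2;return (p+q)/2,np.linalg.norm(p-q)
def blobs(m,box,amin):
    k=np.zeros_like(m);x0,y0,x1,y1=box;k[y0:y1,x0:x1]=m[y0:y1,x0:x1]
    n,_,st,ce=cv2.connectedComponentsWithStats(k)
    return [(ce[i].round(1).tolist(),st[i].tolist()) for i in range(1,n) if st[i,4]>=amin]
E
python3 - <<'E'
from h import *
for n,rb,pb in(("top",(190,140,330,215),(210,205,300,260)),("side",(215,200,300,285),(305,200,360,268))):
    im=cv2.imread(f"pics/{n}0.png");h=cv2.cvtColor(im,cv2.COLOR_BGR2HSV)
    red=(((h[...,0]<5)|(h[...,0]>174))&(h[...,1]>190)&(h[...,2]>60)).astype(np.uint8)
    grey=((h[...,1]<70)&(h[...,2]>110)).astype(np.uint8)
    print(n,"red",blobs(red,rb,8));
    g=cv2.morphologyEx(grey,cv2.MORPH_OPEN,np.ones((7,7),np.uint8));print("pad",blobs(g,pb,40))
    b=(180,110,310,260) if n=="top" else (170,190,360,350)
    c=im[b[1]:b[3],b[0]:b[2]];cv2.imwrite(f"pics/{n}c.png",cv2.resize(c,None,fx=4,fy=4,interpolation=cv2.INTER_CUBIC))
E
```

```text
top red [([256.7, 160.7], [254, 158, 7, 7, 39]), ([212.8, 174.9], [208, 170, 11, 11, 96]), ([317.3, 199.4], [311, 191, 14, 14, 81])]
pad [([276.6, 226.1], [266, 215, 22, 23, 403]), ([230.2, 240.4], [220, 230, 22, 22, 400])]
side red [([283.7, 216.5], [278, 214, 12, 5, 39]), ([243.9, 271.6], [240, 270, 10, 4, 30])]
pad [([319.3, 215.6], [307, 206, 26, 20, 421]), ([333.1, 255.9], [309, 243, 42, 25, 675])]
```

View pics/topc.png

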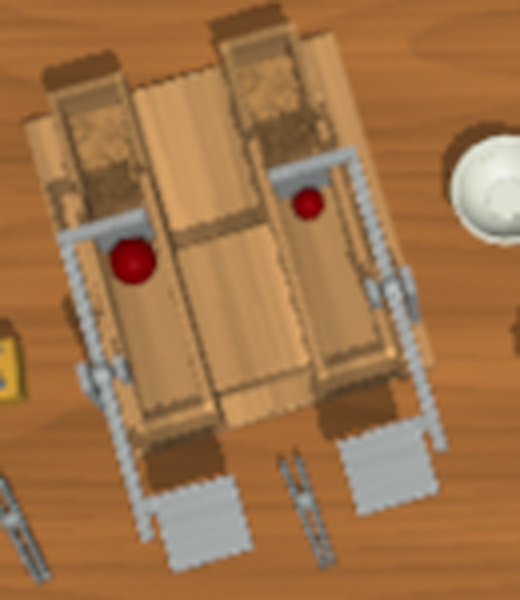

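The crop confirms it: the left-lane bead is about 11 px across and the right one about 7 px, so the left lever is the target. The left paddle's centre in the crop is about (203,523), which is (230.8,240.8) in the full picture.

```bash
python3 - <<'E'
from h import *
im=cv2.imread("pics/side0.png");h=cv2.cvtColor(im,cv2.COLOR_BGR2HSV)
g=((h[...,1]<70)&(h[...,2]>110)).astype(np.uint8)
g=cv2.morphologyEx(g,cv2.MORPH_OPEN,np.ones((12,12),np.uint8));bl=blobs(g,(305,200,360,270),40);print(bl)
L=(230.4,240.6);Rr=(276.6,226.1)
for a,b in((L,(337,253)),(Rr,bl[0][0])): print(two(a,b))
l,r=plane('top',L,.093),plane('top',Rr,.093);print(l,r,np.linalg.norm(l-r))
y=(l-r)[:2];print("yaw",np.degrees(np.arctan2(-y[0],y[1])))
th=np.arctan2(-y[0],y[1]);c=np.cos(th);s=np.sin(th);print("side z plane",plane('side',(337,253),.093))
print("bead L",plane('top',(213,175.2),.058),"peg",plane('top',(257,237),.01), "bead diam mm",[ (96*4/np.pi)**.5,(39*4/np.pi)**.5])
S=ctrl.get_state();M=R.from_euler('xyz',S['tcp_rot']).as_matrix();print(M.round(3))
d=np.append(l[:2],.15)-S['ee_pos'];print("delta world",d,"tool",M.T@d)
E
```

```text
[([321.0, 216.9], [311, 209, 21, 17, 346]), ([336.7, 255.4], [325, 244, 25, 25, 545])]
(array([0.46592439, 0.11598356, 0.08994328]), np.float64(0.0002685674398913648))
(array([0.50036295, 0.00116262, 0.09054988]), np.float64(0.0007945747722020432))
[0.4653747  0.11559229 0.093     ] [0.50036253 0.00099784 0.093     ] 0.11981668231517027
yaw 16.97840914512931
side z plane [0.46629641 0.11952166 0.093     ]
bead L [0.64241629 0.16810431 0.058     ] peg [0.48542291 0.05662999 0.01      ] bead diam mm [11.055812783082736, 7.046725639945928]
[[ 0.293 -0.001 -0.956]
 [ 0.956 -0.002  0.293]
 [-0.002 -1.     0.   ]]
delta world [ 0.26758455 -0.52923084 -0.08020958] tool [-0.42726173  0.08090723 -0.41112259]
```

View pics/sidec.png

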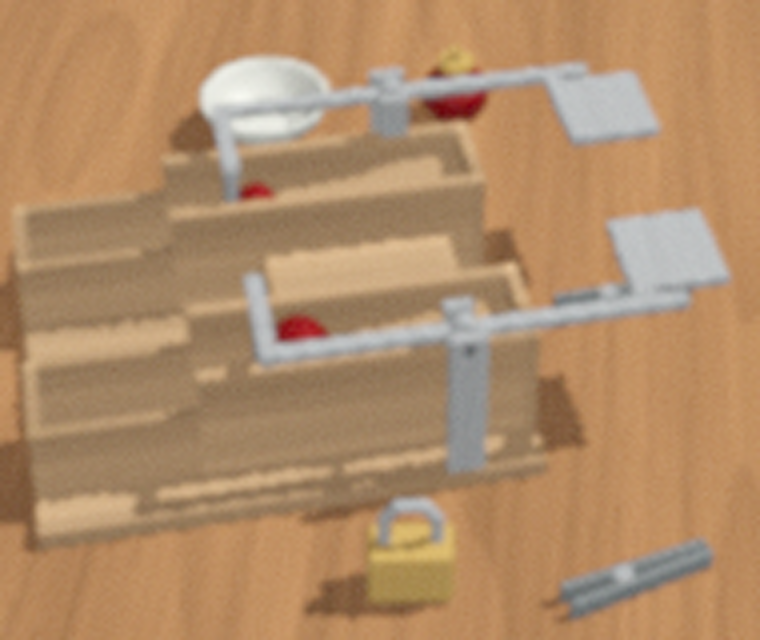

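The checks agree: the paddles are 119.8 mm apart (120 given), their height measures 0.090 m (0.093 given), and the dispenser yaw is about 17°. The left paddle is at (0.466, 0.116). I'll fly over it with the fingers shut and line the tool up with the dispenser.

carry_out(
  gripper=[1,1,1,1,1],
  offset=[
    [-2,0,-2],
    [-3,0,-3],
    [-3,0,-3],
    [-3,0,-3],
    [-3,0,-3],
  ],
  twist=[0,0,0,0,0],
)

```text
time_s: 0.65
ee_pos: [0.2911, 0.4687, 0.2309]
tcp_rot: [-1.571, 0.001, 1.274]
contact_force: [0.9, -0.4, 0.1]
gripper_width: 0.147
```

carry_out(
  gripper=[1,1,1,1,1],
  offset=[
    [-3,0,-3],
    [-3,0,-3],
    [-3,0,-3],
    [-3,0,-3],
    [-3,0,-3],
  ],
  twist=[0,0,0,0,0],
)

```text
time_s: 1.15
ee_pos: [0.3904, 0.2813, 0.2312]
tcp_rot: [-1.571, 0.0, 1.273]
contact_force: [1.3, 0.8, -0.9]
gripper_width: -0.002
```

carry_out(
  gripper=[1,1,1,1,1],
  offset=[
    [-3,0,-3],
    [-3,0,-3],
    [-3,0,-3],
    [-2,0,-2],
    [0,0,0],
  ],
  twist=[0,0,0,0,0],
)

```text
time_s: 1.65
ee_pos: [0.4642, 0.1429, 0.2312]
tcp_rot: [-1.571, 0.001, 1.268]
contact_force: [-0.1, -0.6, 0.8]
gripper_width: 0.002
```

carry_out(
  gripper=[1,1,1,1,1],
  offset=[
    [0,1,0],
    [0,1,0],
    [0,1,0],
    [0,1,0],
    [0,1,0],
  ],
  twist=[-1,-1,-1,-1,-1],
)

```text
time_s: 2.15
ee_pos: [0.4623, 0.1464, 0.1807]
tcp_rot: [-1.57, -0.001, 1.802]
contact_force: [0.0, -0.2, -0.3]
gripper_width: -0.004
```

```bash
python3 - <<'E'
from h import *
S=ctrl.get_state();M=R.from_euler('xyz',S['tcp_rot']).as_matrix()
d=np.array([.470,.117,.11])-S['ee_pos'];print(S['time_s'],S['ee_pos'],S['gripper_width'],S['contact_force'],"tool cm",100*M.T@d,M[:,0])
E
```

```text
2.15 [0.46233438 0.1464315  0.18065209] -0.004477456327292793 [ 0.00293424 -0.20985023 -0.29044238] tool cm [-3.04425926  7.06353101 -0.07704499] [-2.28908573e-01  9.73447779e-01  5.35575086e-04]
```

carry_out(
  gripper=[1,1,1,1,1],
  offset=[
    [-1.5,0,0],
    [-1.5,1,0],
    [0,2,0],
    [0,2,0],
    [0,1.5,0],
  ],
  twist=[0,0,0,0,-0.6],
)

```text
time_s: 2.65
ee_pos: [0.4686, 0.1171, 0.1149]
tcp_rot: [-1.569, -0.001, 1.861]
contact_force: [1.2, -0.2, 0.0]
gripper_width: 0.002
```

```bash
python3 - <<'E'
from h import *
S=ctrl.get_state();print(S['time_s'],S['ee_pos'],S['tcp_rot'])
a=ctrl.capture('side')[190:350,170:370];b=ctrl.capture('top')[140:300,180:330]
cv2.imwrite("pics/m1.png",np.hstack([cv2.resize(a,(500,400),interpolation=2),cv2.resize(b,(300,320),interpolation=2) if 0 else cv2.resize(b[:160,:120],(300,400),interpolation=2)]))
E
```

```text
2.65 [0.46860423 0.11706797 0.11488204] [-1.56904548e+00 -8.88313347e-04  1.86145457e+00]
```

View pics/m1.png

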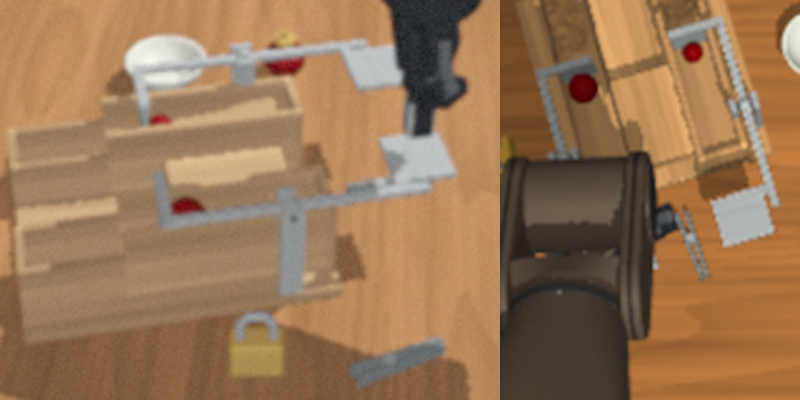

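The side crop shows the shut fingertips, at about (418,135), standing right over the left paddle. The other lever and the peg are clear. Now the press.

carry_out(
  gripper=[1,1,1,1,1],
  offset=[
    [0,1,0],
    [0,1,0],
    [0,1,0],
    [0,1,0],
    [0,0.5,0],
  ],
  twist=[0,0,0,0,0],
)

```text
time_s: 3.25
ee_pos: [0.4712, 0.1166, 0.0715]
tcp_rot: [-1.574, 0.0, 1.859]
contact_force: [2.8, 1.8, 5.7]
gripper_width: 0.002
```

carry_out(
  gripper=[1,1,1,1,1],
  offset=[
    [0,0.5,0],
    [0,0.5,0],
    [0,0.4,0],
    [0,0.3,0],
    [0,0,0],
  ],
  twist=[0,0,0,0,0],
)

```text
time_s: 3.75
ee_pos: [0.4714, 0.1162, 0.0552]
tcp_rot: [-1.574, 0.001, 1.859]
contact_force: [2.1, 0.3, 6.6]
gripper_width: -0.0
```

carry_out(
  gripper=[1,1,1,1,1],
  offset=[
    [0,0,0],
    [0,0,0],
    [0,0,0],
    [0,0,0],
    [0,0,0],
  ],
  twist=[0,0,0,0,0],
)

```text
time_s: 4.25
ee_pos: [0.4714, 0.1162, 0.0555]
tcp_rot: [-1.574, 0.001, 1.859]
contact_force: [1.5, 0.1, 5.6]
gripper_width: -0.001
```

```bash
python3 - <<'E'
from h import *
S=ctrl.get_state();print(S['time_s'],S['ee_pos'],S['contact_force'])
a=ctrl.capture('side')[190:350,170:370];b=ctrl.capture('top')[100:260,180:300]
cv2.imwrite("pics/m2.png",np.hstack([cv2.resize(a,(500,400),interpolation=2),cv2.resize(b,(300,400),interpolation=2)]))
E
```

```text
4.25 [0.47140067 0.11615308 0.05553269] [1.4647866  0.05627873 5.5632574 ]
```

View pics/m2.png

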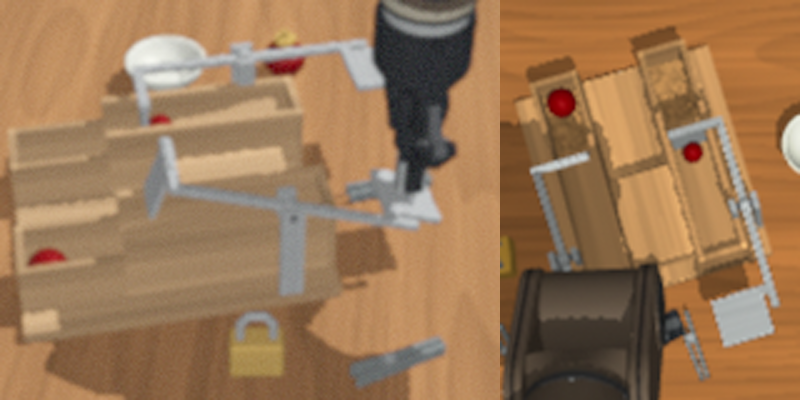

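The left gate is up and the large bead is already in the left pocket, at crop (561,103). The small bead is still behind its gate. I'll let the lever go gently.

carry_out(
  gripper=[1,1,1,1,1],
  offset=[
    [0,0,0],
    [0,0,0],
    [0,0,0],
    [0,-0.5,0],
    [0,-0.8,0],
  ],
  twist=[0,0,0,0,0],
)

```text
time_s: 4.85
ee_pos: [0.4684, 0.1155, 0.0671]
tcp_rot: [-1.566, 0.001, 1.86]
contact_force: [-2.9, -3.4, 3.3]
gripper_width: 0.002
```

carry_out(
  gripper=[1,1,1,1,1],
  offset=[
    [0,-0.8,0],
    [0,-0.8,0],
    [0,-0.8,0],
    [0,-0.8,0],
    [0,-0.8,0],
  ],
  twist=[0,0,0,0,0],
)

```text
time_s: 5.35
ee_pos: [0.4701, 0.1165, 0.1079]
tcp_rot: [-1.572, -0.0, 1.859]
contact_force: [1.0, 0.2, 0.2]
gripper_width: 0.001
```

carry_out(
  gripper=[1,1,1,1,1],
  offset=[
    [0,-2,0],
    [0,-2,0],
    [0,-3,0],
    [0,-3,0],
    [0,-3,0],
  ],
  twist=[0,0,0,0,0],
)

```text
time_s: 5.85
ee_pos: [0.4698, 0.1165, 0.2387]
tcp_rot: [-1.572, -0.0, 1.859]
contact_force: [0.3, 0.1, -0.3]
gripper_width: -0.003
```

carry_out(
  gripper=[1,1,1,1,1],
  offset=[
    [2,0,0],
    [3,0,0],
    [3,0,0],
    [2,0,0],
    [0,0,0],
  ],
  twist=[0,0,0,0,0],
)

```text
time_s: 6.35
ee_pos: [0.4407, 0.214, 0.2376]
tcp_rot: [-1.572, -0.001, 1.863]
contact_force: [0.2, -0.3, 0.1]
gripper_width: 0.0
```

```bash
python3 - <<'E'
from h import *
S=ctrl.get_state();print(S['time_s'],S['ee_pos'],S['contact_force'])
t=ctrl.capture('top');a=ctrl.capture('side')[190:350,170:370];b=t[100:260,180:300]
h=cv2.cvtColor(t,cv2.COLOR_BGR2HSV);red=(((h[...,0]<5)|(h[...,0]>174))&(h[...,1]>190)&(h[...,2]>60)).astype(np.uint8)
for c,s in blobs(red,(190,110,330,215),8):print(c,s,plane('top',c,.026))
cv2.imwrite("pics/m3.png",np.hstack([cv2.resize(a,(500,400),interpolation=2),cv2.resize(b,(300,400),interpolation=2)]))
E
```

```text
6.35 [0.44069218 0.21404783 0.23759398] [ 0.15224905 -0.32725164  0.13959139]
[204.2, 140.6] [199, 136, 11, 11, 94] [0.7478676  0.19936407 0.026     ]
[256.7, 160.7] [254, 158, 7, 7, 39] [0.68938584 0.05689053 0.026     ]
[317.5, 199.1] [311, 191, 14, 14, 85] [ 0.582049   -0.10399914  0.026     ]
```

View pics/m3.png

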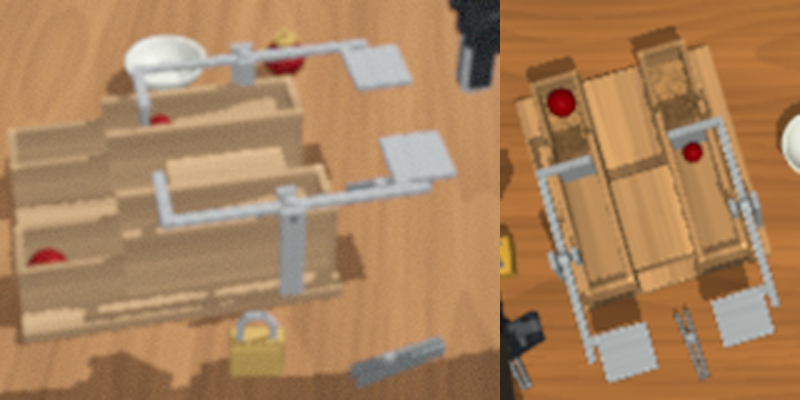

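The left lever is back at rest with its gate shut. The large bead lies in the left pocket at top pixel (204,141), and the small bead is still at (256.7,160.7). Everything else is unmoved, so I'm handing in.

```bash
python3 -c "
from plant import ctrl
print(ctrl.job_done())"
```

```text
the job is handed in; nothing more can be done
None
```

The job is done and handed in, with the clock at about 6.5 s. The larger bead was in the left lane. I pressed the left paddle down about 4 cm with the shut fingertips, held it until the bead had rolled out, then let the lever up and moved the arm clear.

**Last checks:**
- **Larger bead:** it lies in the left pocket.
- **Left lever:** its paddle is level again and its gate is shut.
- **Smaller bead:** it is still at its starting pixel position, behind the right gate.
- **Other things:** the right lever, peg_a and the ornament look unmoved in the last pictures, and so do the parts of peg_b, the padlock and the dish that show. The doorbell button was outside the final crops, but the arm never went near it.
- **Forces:** the highest force reading was about 7 N while pressing, and it was about zero at the end.

**Small disagreement:** the paddle height measured from two views was 90 mm against the 93 mm given. That is within the calibration and centroid error and made no difference to the press. No check failed.

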